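# Weigh two sealed specimen cases by hand and sort them for the saw and the polisher

### The arm

A 7-joint arm with a two-finger parallel gripper is mounted at the origin on the work surface. World frame = base frame: x ahead of the robot, y to its left, z up, the work surface at z = 0. Lengths are in m, angles in rad, forces in N, time in s.
With the tool pointing down it reaches from about 0.425 to 0.875 m from the base axis. Payload 8.4 kg.
Tool frame: the origin (TCP) lies midway between the tips of the shut fingers; the grasp point (between the pads) lies 19 mm behind it (r.hold_point_z is the distance from the TCP to the grasp point, in m); z points along the fingers, y is the line along which they close (so a half turn about z gives the same grasp; the last joint's range is limited). The gripper opens to 87 mm and grips with 3 to 60 N. Pads are 19 mm wide; open, the fingers measure 117 mm over their backs; the gripper's body (75 mm by 190 mm) begins 51 mm behind the grasp point.
Start: joints at [1.079, 0.333, 0.04, 1.465, -0.013, 1.343, -0.059], TCP at [0.249, -0.6, 0.223] pointing down, gripper open.
Joint ranges: [-2.58, 2.58], [-0.38, 2.09], [-1.3, 1.39], [0.25, 2.4], [-1.5, 4.64], [0.08, 2.09], [-2.65, 2.65]. Speed limits (rad/s): [2.22, 2.22, 2.79, 2.79, 3.14, 3.14, 3.14].

### API

Orientations are given as [roll, pitch, yaw] about the fixed x, y, z axes, in that order (R = Rz(yaw) Ry(pitch) Rx(roll)).
In Python, from plant import get_state, optics, job, r gives the robot as it stands. The module is installed in compiled form; this text tells all that it offers.
- The arm moves only by the tool play_rows, never from a script. Its argument "plan" is a list of rows, each a list of 4 numbers: the shift along the tool's x, y, z in mm, then the turn about the tool's z in rad. A call has 1 to 12 rows; each row shifts and turns the commanded pose from where the row before left it, along the tool's axes as they then stand; what a row does not reach is not made up. A row lasts 1/12 s, in which the tool goes at most 41.7 mm and 7.16 degrees, less where a joint would pass 70% of its speed; a pose out of reach is approached as far as the arm can. A call with a gripper value outside its range is refused whole. "claw" is the opening in per cent of the stroke, from 0 (shut) to 100 (fully open), set as the call begins (left out, the last holds). The fingers move at their own pace and stop on an object; "grip_force" is the grip in N (left out, the last holds). Time passes only in rows, so rows that do not move let the fingers close. It gives the time, the measured TCP pose, the force, the opening and the grip force at its end, in the units of the state.
- get_state(): the state, without advancing time (a new reading comes with each control period).
- optics.get_image(name): name is "scene" or "top" or "wrist"; returns (picture, depth): 420x560x3 uint8, blue, green, red; 420x560 float32, m along the optical axis (not along the pixel's ray), 0 where there is no reading.
- optics.calibration(name): a dict with "fx", "fy", "cx", "cy" (pixels), "pose" (4x4, takes a point from camera to world coordinates). Camera axes: x right, y down, z forward; pixel columns grow to the right and rows downward; lengths in m; the calibration is good to about 2 mm. A picture is of the moment at which its call begins: read the wrist's pose just before it. calibration takes no time and is no camera call; for the wrist camera it gives the pose at the moment of the call.
- job.job_done(): hands the job in; it is judged then, once.
The state is a dict: "time": time; "qpos": joint angles; "joint_velocities": joint speeds; "joint_efforts": joint torques, N m; "position": TCP position; "eef_rot": TCP orientation; "contact_force": force on the tool from outside, world axes, zero at the start; "wrist_torque": the same for the moment, N m; "finger_gap": finger opening in m; "grasp_force": force on a finger pad.
Only numpy, scipy, OpenCV 4.12 (cv2) and the standard library are available. Lean on these libraries where they do the work, as an engineer would, in place of code of your own. Each camera call takes 0.05 s, during which the arm holds its last target. There are 200 camera calls.

### The job

One of the two look-alike sealed specimen cases holds a heavy uncut steel sample, the other a light resin mount. Feel their weight first: take hold of the bar handle at one end of the nearer case, raise that end by about 10 to 25 mm while the other end stays down on the rubber mat, hold it for a second and let it down, then do the same with the farther case. Then set the heavier case down lengthwise in the middle of the rectangular steel tray for the saw and the lighter one in the middle of the round tray for the polisher, lying flat on the tray floor; never tip a case steeply or let it drop, and leave the bottle, the jar and the wrench where they are.

Things in the scene. Friction and masses are not known exactly. Their poses are not given: they have to be found in the camera images.
- case_near: sealed grey plastic case, nearer the robot at the start. Sizes in mm: 130 long (x), 60 wide (y), 60 tall (z). Origin: centre of underside. Over each end of the lid a steel bar handle, 8 thick, 44 clear width along y, axis at x = +-50, z = 85: pinched along x it turns in the fingers. Starts flat on the mat, length near world y. One case is 0.65-0.85 kg, the other 0.24-0.34; load at its middle. Carry it by its sides.
- case_far: sealed grey plastic case, farther from the robot at the start. Sizes in mm: 130 long (x), 60 wide (y), 60 tall (z). Origin: centre of underside. Over each end of the lid a steel bar handle, 8 thick, 44 clear width along y, axis at x = +-50, z = 85: pinched along x it turns in the fingers. Starts flat on the mat, length near world y. One case is 0.65-0.85 kg, the other 0.24-0.34; load at its middle. Carry it by its sides.
- long_tray: rectangular stainless-steel tray fixed to the bench, left or right of the cases, for the heavier case. Outside 200 x 150 mm, rim 14 mm high and 4 mm thick. Origin: centre of its underside; its floor surface is 4 mm above the bench; x along its 200 mm length.
- round_tray: round aluminium tray fixed to the bench on the other side of the cases, for the lighter case. Outside diameter 200 mm, rim 14 mm high and 4 mm thick. Origin: centre of its underside; its floor surface is 4 mm above the bench. A case may lie in it at any yaw.
- bench_mat: thin dark rubber mat fixed to the bench, on which both cases start; 350 (x) x 340 x 3 mm thick, so its top is 3 mm above the bench; origin at the centre of its underside
- bottle: bystander: yellow plastic bottle standing beyond the cases, 60 mm diameter, 140 mm tall; origin at the centre of its underside
- jar: bystander: amber glass jar with a black cap standing beyond the cases, 64 mm diameter, 80 mm tall; origin at the centre of its underside
- wrench: bystander: steel wrench lying flat at the far right of the work, about 160 mm long, long axis along world y; origin near its middle on the underside

How it is judged:
By the outcome, as a careful person would: the job done as asked, in the order asked, and still so for the second after the job is handed in, with the robot touching nothing.
It also fails if it takes over 72 s, if anything falls off the work surface, if the arm or the gripper's body presses on something with over 40 N, if the wrist force passes 120 N, or if a joint passes its speed limit or range.

## Working session

There is one attempt and no reset: what is moved stays moved. The work goes in short steps, Python scripts to look and compute and a tool call to move; the robot and the scene stay as the last step left them, time stands still between calls to the robot, and variables do not carry over. Pictures are saved under pics/ and viewed, at most 10 in all, crops included, and the job is handed in when it is done.

Besides the shell and the picture viewer there is one more tool, called after "Request:" in YAML: its name, and indented under it one key for each argument. play_rows: Moves the arm, as the interface text tells. Its arguments: {"type":"object","properties":{"plan":{"type":"array"},"claw":{"type":"number"},"grip_force":{"type":"number"}},"required":["plan"]}

```bash
mkdir -p pics
cat > h.py <<'E'
import numpy as np, cv2
from plant import get_state, optics, job, r
def cloud(n):
    im,d=optics.get_image(n); c=optics.calibration(n)
    v,u=np.mgrid[:420,:560]
    p=np.stack([(u-c['cx'])/c['fx']*d,(v-c['cy'])/c['fy']*d,d],-1)
    T=c['pose']; w=p@T[:3,:3].T+T[:3,3]; w[d==0]=np.nan
    return im,w
E
python3 - <<'E'
from h import *
for n in('top','scene'):
    im,w=cloud(n); cv2.imwrite(f'pics/{n}0.png',im); np.save(n,w); print(optics.calibration(n)['pose'].round(3))
s=get_state(); print(s['position'],s['eef_rot'],s['time'],r.hold_point_z,s['contact_force'],s['finger_gap'])
E
```

```text
[[ 0.054 -0.976  0.212  0.448]
 [-0.999 -0.053  0.008 -0.012]
 [ 0.003 -0.212 -0.977  0.87 ]
 [ 0.     0.     0.     1.   ]]
[[-0.67   0.443 -0.596  1.055]
 [ 0.743  0.406 -0.532  0.41 ]
 [ 0.006 -0.799 -0.601  0.515]
 [ 0.     0.     0.     1.   ]]
[ 0.24862407 -0.60012923  0.22175494] [-3.14018335e+00  1.12314917e-04  3.92778823e-01] 0.1 0.0187 [ 0.46724483  0.18773466 -1.07640989] 0.08720232038357086
```

View pics/top0.png

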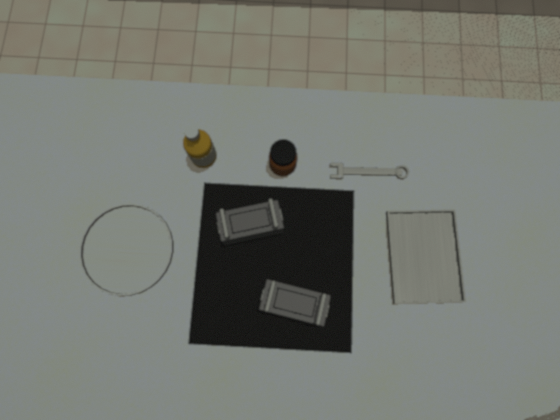

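View pics/scene0.png

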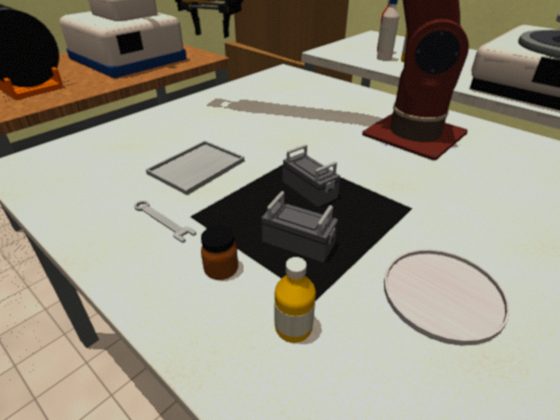

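The top view shows the near case at about (295,302), the far case at (250,221), the round tray at (127,250) on the left and the rectangular tray at (425,257) on the right. The scene view agrees, with two bar handles on each case.

Run:
```python
from h import *
w=np.load('top.npy'); im=cv2.imread('pics/top0.png')
z=w[...,2]
def rect(P,l):
    (c,s,a)=cv2.minAreaRect((P[:,:2]*1000).astype(np.float32)); print(l,np.round(c,1),np.round(s,1),round(a,1),len(P))
for l,(r0,r1,c0,c1) in dict(near=(265,340,245,345),far=(190,260,205,300)).items():
    S=w[r0:r1,c0:c1].reshape(-1,3)
    rect(S[(S[:,2]>.05)&(S[:,2]<.073)],l+' lid'); H=S[(S[:,2]>.079)&(S[:,2]<.1)]; rect(H,l+' handles')
    for sg in(1,-1):
        m=(H[:,1]-np.median(S[S[:,2]>.05][:,1]))*sg>0.015
        rect(H[m],'  h%+d z%.3f'%(sg,np.median(H[m][:,2])))
# trays: dark outlines -> plane z=.014
c=optics.calibration('top');T=c['pose']
def ray(u,v,h):
    d=T[:3,:3]@np.stack([(u-c['cx'])/c['fx'],(v-c['cy'])/c['fy'],np.ones_like(u)]); return (T[:3,3][:,None]+d*(h-T[2,3])/d[2]).T
g=cv2.cvtColor(im,cv2.COLOR_BGR2GRAY)
for l,(r0,r1,c0,c1) in dict(round=(195,305,70,185),long=(200,315,375,475)).items():
    bh=cv2.morphologyEx(g,cv2.MORPH_BLACKHAT,np.ones((9,9)))[r0:r1,c0:c1]
    v,u=np.nonzero(bh>25); P=ray(u+c0+0.,v+r0+0.,.012)
    rect(P,l); print(cv2.minEnclosingCircle((P[:,:2]*1000).astype(np.float32)))
    print(np.nanmedian(z[r0+40:r1-40,c0+40:c1-40]))
for l,(r0,r1,c0,c1) in dict(bottle=(120,170,180,215),jar=(135,178,265,300)).items():
    S=w[r0:r1,c0:c1].reshape(-1,3);S=S[S[:,2]>.04];rect(S,l+' z%.3f'%S[:,2].max())
```

```text
near lid [445.8 -44.8] [133.7  60. ] 79.0 1797
near handles [445.9 -44.8] [107.9  59.2] 79.2 260
  h+1 z0.092 [454.6   4.6] [ 7.5 57.7] 79.1 127
  h-1 z0.092 [436.6 -93.8] [ 8.1 59.2] 79.1 133
far lid [605.9  56. ] [ 61.1 133.7] 15.2 1678
far handles [605.2  55.8] [ 58.1 107.7] 15.0 230
  h+1 z0.092 [592.3 104. ] [58.1  7.9] 15.5 118
  h-1 z0.092 [618.1   7.5] [58.   7.8] 15.4 112
round [535.5 322.6] [199.1 186.2] 51.6 463
((539.2665405273438, 319.99310302734375), 100.44039154052734)
0.005192616319494858
long [ 557.  -319.5] [198.4 153.5] 4.2 662
((556.6669921875, -320.2538146972656), 123.64714813232422)
0.005211793113896246
bottle z0.145 [757.  173.6] [52.7 60.1] 27.0 893
jar z0.086 [750.7  -4.6] [60.3 59.4] 37.3 763
```

```bash
cat >> h.py <<'E'
def go(x,y,z,yaw):
    "tool-frame shift (mm, current axes) and turn (rad) to reach target (mm, deg)"
    s=get_state(); p=s['position']*1000; a=s['eef_rot'][2]
    d=np.array([x,y,z])-p; R=cv2.Rodrigues(np.array([0,0,a]))[0]@np.diag([1,-1,-1.])
    t=(np.radians(yaw)-a+np.pi)%(2*np.pi)-np.pi
    print('pos',p.round(1),'rpy',np.degrees(s['eef_rot']).round(1),'t',s['time'],'gap',s['finger_gap'],'F',s['contact_force'].round(2))
    print('q',np.round(s['qpos'],2),'shift',(R.T@d).round(1),'turn',round(t,3))
E
python3 -c "
from h import *
go(454.6,4.6,150,-10.7)"
```

```text
pos [ 248.6 -600.1  221.8] rpy [-179.9    0.    22.5] t 0.1 gap 0.08720232038357086 F [ 0.47  0.19 -1.08]
q [ 1.08  0.33  0.04  1.47 -0.01  1.34 -0.06] shift [ 421.8 -479.8   71.8] turn -0.58
```

Request:
play_rows:
  plan:
    - [19.2, -21.8, 0, 0]
    - [19.2, -21.8, 0, 0]
    - [19.2, -21.8, 0, 0]
    - [19.2, -21.8, 0, 0]
    - [19.2, -21.8, 0, 0]
    - [19.2, -21.8, 0, 0]
    - [19.2, -21.8, 0, 0]
    - [19.2, -21.8, 0, 0]
    - [19.2, -21.8, 0, 0]
    - [19.2, -21.8, 0, 0]
    - [19.2, -21.8, 0, 0]
    - [19.2, -21.8, 0, 0]
  claw: 50

```text
time: 1.1
position: [0.3615, -0.2691, 0.2223]
eef_rot: [-3.141, 0.0, 0.393]
contact_force: [1.1, -0.7, -0.9]
finger_gap: 0.0436
grasp_force: 0.0
```

```bash
python3 -c "
from h import *
go(454.6,4.6,150,-10.7)"
```

```text
pos [ 361.5 -269.1  222.3] rpy [-180.     0.    22.5] t 1.1 gap 0.04358607123988554 F [ 1.14 -0.7  -0.86]
q [ 0.77 -0.06 -0.22  1.91 -0.01  1.29 -0.62] shift [ 190.7 -217.3   72.3] turn -0.579
```

Request:
play_rows:
  plan:
    - [23.8, -27.2, 0, 0]
    - [23.8, -27.2, 0, 0]
    - [23.8, -27.2, 0, 0]
    - [23.8, -27.2, 0, 0]
    - [23.8, -27.2, 0, 0]
    - [23.8, -27.2, 0, 0]
    - [23.8, -27.2, 0, 0]
    - [23.8, -27.2, 0, 0]
    - [0, 0, 10, -0.12]
    - [0, 0, 10, -0.12]
    - [0, 0, 10, -0.12]
    - [0, 0, 10, -0.12]

```text
time: 2.1
position: [0.4539, 0.0035, 0.1818]
eef_rot: [-3.141, 0.0, 0.879]
contact_force: [0.5, -0.4, -0.5]
finger_gap: 0.0436
grasp_force: 0.0
```

Request:
play_rows:
  plan:
    - [0, 0, 10, -0.1]
    - [0, 0, 0, 0]

```text
time: 2.27
position: [0.4528, 0.0032, 0.1706]
eef_rot: [-3.139, 0.002, 0.978]
contact_force: [-0.2, -0.2, 0.8]
finger_gap: 0.0433
grasp_force: 0.0
```

```bash
python3 -c "
from h import *
go(454.6,4.6,71,-10.7)
im,w=cloud('wrist'); cv2.imwrite('pics/w1.png',im); np.save('w1',w)
S=w.reshape(-1,3); H=S[(S[:,2]>.082)&(S[:,2]<.1)&(S[:,1]>-.02)&(S[:,1]<.05)]*1000
if len(H)>20: print(cv2.minAreaRect(H[:,:2].astype(np.float32)),len(H),np.percentile(H[:,2],[5,50,95]))
"
```

```text
pos [452.8   3.2 170.6] rpy [-1.798e+02  1.000e-01  5.600e+01] t 2.2667 gap 0.04325242518741066 F [-0.17 -0.23  0.8 ]
q [ 0.48 -0.   -0.58  1.96 -0.    1.18 -0.69] shift [ 2.1  0.8 99.6] turn -1.164
((537.4600830078125, 5.879091262817383), (220.74122619628906, 20.08058738708496), 1.1255031824111938) 2364 [87.60672725 92.33423438 93.95500362]
```

View pics/w1.png

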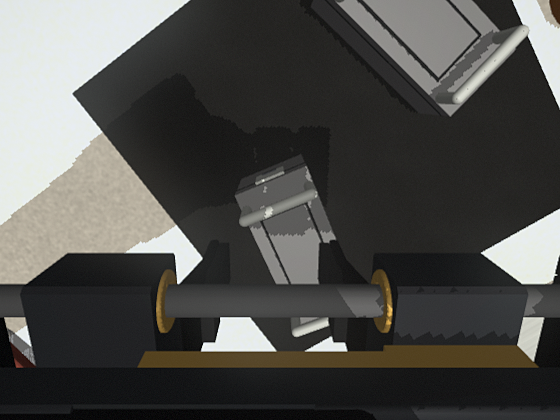

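The wrist view shows the near case's left handle at about (280,207), ahead of the fingers, and the far case at the upper right. The turn about tool z is opposite in sign to yaw, so I'll turn +1.164.

```bash
sed -i "s/round(t,3)/round(-t,3)/" h.py; python3 -c "
from h import *
S=np.load('w1.npy').reshape(-1,3); H=S[(S[:,2]>.082)&(S[:,2]<.1)&(S[:,1]>-.03)&(S[:,1]<.04)&(S[:,0]>.41)&(S[:,0]<.5)]*1000
print(cv2.minAreaRect(H[:,:2].astype(np.float32)),len(H))
"
```

```text
((455.9518737792969, 4.579025745391846), (8.303487777709961, 59.193660736083984), 78.4280776977539) 950
```

Request:
play_rows:
  plan:
    - [0, 0, 4, 0.1164]
    - [0, 0, 4, 0.1164]
    - [0, 0, 4, 0.1164]
    - [0, 0, 4, 0.1164]
    - [0, 0, 4, 0.1164]
    - [0, 0, 4, 0.1164]
    - [0, 0, 4, 0.1164]
    - [0, 0, 4, 0.1164]
    - [0, 0, 4, 0.1164]
    - [0, 0, 4, 0.1164]
    - [0, 0, 0, 0]

```text
time: 3.23
position: [0.454, 0.0032, 0.1326]
eef_rot: [3.142, 0.0, -0.201]
contact_force: [0.9, -0.1, -0.1]
finger_gap: 0.0434
grasp_force: 0.0
```

```bash
python3 -c "
from h import *
go(454.6,4.6,71,-10.7)"
```

```text
pos [454.    3.2 132.6] rpy [180.    0.  -11.5] t 3.2333 gap 0.0434394393237324 F [ 0.93 -0.14 -0.13]
q [ 0.46  0.04 -0.57  2.01  0.02  1.1  -1.89] shift [ 0.3 -1.5 61.6] turn -0.014
```

Request:
play_rows:
  plan:
    - [1.2, -1.6, 10, 0]
    - [0, 0, 10, 0]
    - [0, 0, 10, 0]
    - [0, 0, 10, 0]
    - [0, 0, 10, 0]
    - [0, 0, 7, 0]
    - [0, 0, 4, 0]
    - [0, 0, 0, 0]

```text
time: 3.9
position: [0.455, 0.0047, 0.0705]
eef_rot: [-3.142, 0.002, -0.191]
contact_force: [-0.1, 0.8, 0.9]
finger_gap: 0.0434
grasp_force: 0.0
```

Request:
play_rows:
  plan:
    - [0, 0, 0, 0]
    - [0, 0, 0, 0]
    - [0, 0, 0, 0]
    - [0, 0, 0, 0]
    - [0, 0, 0, 0]
    - [0, 0, 0, 0]
  claw: 0
  grip_force: 15

```text
time: 4.4
position: [0.4558, 0.0046, 0.0718]
eef_rot: [-3.142, -0.0, -0.191]
contact_force: [0.5, -0.7, 0.9]
finger_gap: 0.0116
grasp_force: 0.0
```

Request:
play_rows:
  plan:
    - [0, 0, 0, 0]
    - [0, 0, 0, 0]
    - [0, 0, 0, 0]

```text
time: 4.65
position: [0.4556, 0.0042, 0.0717]
eef_rot: [3.141, -0.0, -0.192]
contact_force: [-0.3, -2.8, 2.4]
finger_gap: 0.007
grasp_force: 15.0
```

```bash
cat >> h.py <<'E'
def feel(n):
    a=[]
    for _ in range(n):
        optics.get_image('wrist'); s=get_state(); a.append([*s['contact_force'],*s['joint_efforts'][1:4:2]])
    a=np.array(a); print('F',a.mean(0).round(2),'sd',a.std(0).round(2),s['position'].round(4),s['finger_gap'],s['grasp_force'],s['time'])
E
python3 -c "
from h import *
feel(12)"
```

```text
F [ -0.86  -2.49   4.18 -37.17 -33.2 ] sd [0.51 0.47 0.76 0.33 0.27] [0.4557 0.0046 0.0717] 0.007451031672608014 15.000464022159576 5.25
```

Request:
play_rows:
  plan:
    - [0, 1.1, -1.5, 0]
    - [0, 1.1, -1.5, 0]
    - [0, 1.1, -1.5, 0]
    - [0, 1.2, -1.4, 0]
    - [0, 1.2, -1.4, 0]
    - [0, 1.2, -1.4, 0]
    - [0, 1.3, -1.4, 0]
    - [0, 1.3, -1.4, 0]
    - [0, 1.3, -1.4, 0]
    - [0, 1.3, -1.4, 0]
    - [0, 0, 0, 0]

```text
time: 6.17
position: [0.4534, -0.0075, 0.0861]
eef_rot: [3.142, -0.0, -0.192]
contact_force: [-0.2, 0.5, -1.3]
finger_gap: 0.0071
grasp_force: 15.0
```

```bash
python3 -c "
from h import *
im,_=optics.get_image('scene'); cv2.imwrite('pics/s1.png',cv2.resize(im[120:290,180:420],None,fx=2.5,fy=2.5))
im,w=cloud('top'); np.save('t1',w)
S=w[255:345,245:345].reshape(-1,3); d=S[(S[:,2]>.05)&(S[:,2]<.083)]
S=d[np.abs(d[:,1]+.045)<.035]; print(np.polyfit(S[:,1],S[:,2],1),np.degrees(np.polyfit(S[:,1],S[:,2],1)[0]))
feel(20)"
```

```text
Traceback (most recent call last):
TypeError: expected non-empty vector for x
```

View pics/s1.png

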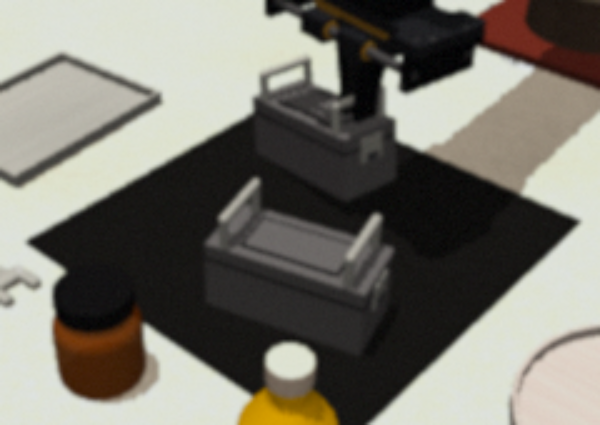

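The crop shows the fingers on the near case's left handle at about (350,110), but the tilt can't be judged by eye. I'll measure it from the scene depth.

```bash
cat >> h.py <<'E'
def tilt(c,yaw):
    im,w=cloud('scene'); a=np.radians(yaw); u=np.array([np.cos(a),np.sin(a)]); n=np.array([-u[1],u[0]])
    S=w.reshape(-1,3); q=(S[:,:2]-np.array(c)/1000); l=q@u*1000; t=q@n*1000; m=(np.abs(t)<20)&(np.abs(l)<40)&(S[:,2]>.045)&(S[:,2]<.085)
    if m.sum()<20: print('few',m.sum()); return
    k=np.polyfit(l[m],S[m,2]*1000,1); print('lid slope deg',np.degrees(k[0]).round(2),'z0',k[1].round(1),m.sum())
E
python3 -c "
from h import *
tilt((445.8,-44.8),79.3); tilt((605.5,56),105)
feel(18)"
```

```text
lid slope deg 6.66 z0 73.2 189
lid slope deg 0.06 z0 64.6 552
F [ 2.000e-02 -2.000e-02 -2.110e+00 -3.872e+01 -3.580e+01] sd [0.43 0.47 0.46 0.02 0.04] [ 0.4533 -0.0073  0.0858] 0.0076970758480392745 14.999510496854782 7.2667
```

The near case is tilted 6.7° (about 15 mm), with a steady pull of 2.1 N. Next I lower it.

Request:
play_rows:
  plan:
    - [0, -1.3, 1.4, 0]
    - [0, -1.3, 1.4, 0]
    - [0, -1.3, 1.4, 0]
    - [0, -1.3, 1.4, 0]
    - [0, -1.2, 1.4, 0]
    - [0, -1.2, 1.4, 0]
    - [0, -1.2, 1.4, 0]
    - [0, -1.1, 1.4, 0]
    - [0, -1.1, 1.4, 0]
    - [0, -1.1, 1.4, 0]
    - [0, 0, 0, 0]
    - [0, 0, 0, 0]

```text
time: 8.27
position: [0.4558, 0.0047, 0.0719]
eef_rot: [-3.141, -0.0, -0.191]
contact_force: [-0.1, -0.7, -1.2]
finger_gap: 0.0071
grasp_force: 15.0
```

Request:
play_rows:
  plan:
    - [0, 0, 0, 0]
    - [0, 0, 0, 0]
    - [0, 0, 0, 0]
    - [0, 0, 0, 0]
    - [0, 0, -5, 0]
    - [0, 0, -15, 0]
    - [0, 0, -20, 0]
    - [0, 0, -20, 0]
    - [0, 0, 0, 0]
  claw: 50

```text
time: 9.02
position: [0.4578, 0.0049, 0.1357]
eef_rot: [-3.141, -0.005, -0.191]
contact_force: [0.9, 0.9, 0.1]
finger_gap: 0.0432
grasp_force: 0.0
```

```bash
python3 -c "
from h import *
tilt((445.8,-44.8),79.3)
go(592,104,131,15)"
```

```text
lid slope deg 0.24 z0 64.6 279
pos [457.1   4.7 134. ] rpy [-180.    -0.2  -11. ] t 9.0667 gap 0.042915013035111464 F [ 0.32 -0.06  0.28]
q [ 0.46  0.04 -0.58  2.01  0.03  1.1  -1.89] shift [ 113.6 -123.1    3. ] turn -0.453
```

Request:
play_rows:
  plan:
    - [18.9, -20.5, 0, 0]
    - [18.9, -20.5, 0, 0]
    - [18.9, -20.5, 0, 0]
    - [18.9, -20.5, 0, 0]
    - [18.9, -20.5, 0, 0]
    - [18.9, -20.5, 0, 0]
    - [0, 0, 2, -0.113]
    - [0, 0, 2, -0.113]
    - [0, 0, 2, -0.113]
    - [0, 0, 2, -0.113]
    - [0, 0, 0, 0]
    - [0, 0, 0, 0]

```text
time: 10.07
position: [0.5899, 0.1037, 0.1232]
eef_rot: [-3.141, 0.001, 0.257]
contact_force: [0.5, -0.1, 0.1]
finger_gap: 0.0437
grasp_force: 0.0
```

```bash
python3 -c "
from h import *
go(592.3,104,71,15)
im,w=cloud('top'); S=w[190:260,205:300].reshape(-1,3)
feel(4)"
```

```text
pos [589.9 103.7 123.2] rpy [-1.80e+02  1.00e-01  1.47e+01] t 10.0667 gap 0.04372281802669819 F [ 0.45 -0.09  0.12]
q [ 0.31  0.38 -0.68  1.69  0.26  1.17 -1.76] shift [ 2.4  0.4 52.2] turn -0.005
F [ -0.16  -0.26  -0.12 -58.13 -36.84] sd [0.26 0.31 0.44 0.07 0.04] [0.5904 0.1038 0.124 ] 0.043518293504473116 0.0 10.3167
```

Request:
play_rows:
  plan:
    - [2, 0, 10, 0]
    - [0, 0, 10, 0]
    - [0, 0, 10, 0]
    - [0, 0, 10, 0]
    - [0, 0, 8, 0]
    - [0, 0, 4, 0]
    - [0, 0, 0, 0]

```text
time: 10.9
position: [0.5915, 0.1042, 0.0704]
eef_rot: [-3.141, 0.002, 0.261]
contact_force: [-0.4, 0.9, -0.2]
finger_gap: 0.0434
grasp_force: 0.0
```

Request:
play_rows:
  plan:
    - [0, 0, 0, 0]
    - [0, 0, 0, 0]
    - [0, 0, 0, 0]
    - [0, 0, 0, 0]
    - [0, 0, 0, 0]
    - [0, 0, 0, 0]
    - [0, 0, 0, 0]
    - [0, 0, 0, 0]
    - [0, 0, 0, 0]
    - [0, 0, 0, 0]
  claw: 0
  grip_force: 15

```text
time: 11.73
position: [0.5925, 0.1039, 0.0721]
eef_rot: [3.141, -0.0, 0.26]
contact_force: [0.9, -2.6, 2.8]
finger_gap: 0.0076
grasp_force: 15.0
```

Request:
play_rows:
  plan:
    - [0, 1.1, -1.5, 0]
    - [0, 1.1, -1.5, 0]
    - [0, 1.1, -1.5, 0]
    - [0, 1.2, -1.4, 0]
    - [0, 1.2, -1.4, 0]
    - [0, 1.2, -1.4, 0]
    - [0, 1.3, -1.4, 0]
    - [0, 1.3, -1.4, 0]
    - [0, 1.3, -1.4, 0]
    - [0, 1.3, -1.4, 0]
    - [0, 0, 0, 0]

```text
time: 12.65
position: [0.5956, 0.0925, 0.0866]
eef_rot: [-3.142, -0.0, 0.261]
contact_force: [-0.2, 0.7, -5.7]
finger_gap: 0.007
grasp_force: 15.0
```

```bash
python3 -c "
from h import *
tilt((605.5,56),105)
feel(20)"
```

```text
lid slope deg 7.14 z0 73.3 453
F [ -0.1    0.61  -4.12 -62.79 -37.35] sd [0.51 0.56 0.39 0.12 0.1 ] [0.5954 0.0928 0.0862] 0.0072320952705805346 14.995798766613007 13.7
```

The far case is tilted 7.1° and pulls 4.1 N, against 2.1 N for the near one, so the far case is the heavier and goes to the long tray.

Request:
play_rows:
  plan:
    - [0, -1.3, 1.4, 0]
    - [0, -1.3, 1.4, 0]
    - [0, -1.3, 1.4, 0]
    - [0, -1.3, 1.4, 0]
    - [0, -1.2, 1.4, 0]
    - [0, -1.2, 1.4, 0]
    - [0, -1.2, 1.4, 0]
    - [0, -1.1, 1.4, 0]
    - [0, -1.1, 1.4, 0]
    - [0, -1.1, 1.4, 0]
    - [0, 0, 0, 0]
    - [0, 0, 0, 0]

```text
time: 14.7
position: [0.5925, 0.1041, 0.0724]
eef_rot: [3.141, -0.0, 0.261]
contact_force: [-1.2, -1.0, 0.3]
finger_gap: 0.0075
grasp_force: 15.0
```

Request:
play_rows:
  plan:
    - [0, 0, 0, 0]
    - [0, 0, 0, 0]
    - [0, 0, 0, 0]
    - [0, 0, 0, 0]
    - [0, 0, -5, 0]
    - [0, 0, -15, 0]
    - [0, 0, -20, 0]
    - [0, 0, -20, 0]
    - [0, 0, -15, 0]
    - [0, 0, 0, 0]
  claw: 50

```text
time: 15.53
position: [0.594, 0.1051, 0.1511]
eef_rot: [3.141, -0.005, 0.261]
contact_force: [-0.0, -0.0, 1.0]
finger_gap: 0.0434
grasp_force: 0.0
```

```bash
python3 -c "
from h import *
tilt((605.5,56),105)
go(605.5,56,135,105)"
```

```text
lid slope deg 0.03 z0 64.6 557
pos [593.3 104.7 149.2] rpy [180.   -0.2  14.9] t 15.5833 gap 0.04325216739917104 F [ 0.55 -0.01 -0.37]
q [ 0.31  0.36 -0.69  1.65  0.25  1.21 -1.75] shift [-0.8 50.2 14.2] turn -1.572
```

Request:
play_rows:
  plan:
    - [0, 16.7, 0, 0]
    - [0, 16.7, 0, 0]
    - [0, 16.7, 0, 0]
    - [0, 0, 0, -0.12]
    - [0, 0, 0, -0.12]
    - [0, 0, 0, -0.12]
    - [0, 0, 0, -0.12]
    - [0, 0, 0, -0.12]
    - [0, 0, 0, -0.12]
    - [0, 0, 0, -0.12]
    - [0, 0, 0, -0.12]
    - [0, 0, 0, -0.12]
  claw: 100

```text
time: 16.58
position: [0.6047, 0.0559, 0.1463]
eef_rot: [-3.14, 0.0, 1.347]
contact_force: [0.4, -0.6, 1.0]
finger_gap: 0.0869
grasp_force: 0.0
```

Request:
play_rows:
  plan:
    - [0, 0, 0, -0.12]
    - [0, 0, 0, -0.12]
    - [0, 0, 0, -0.12]
    - [0, 0, 0, -0.12]
    - [0, 0, 0, -0.012]
    - [0, 0, 0, 0]

```text
time: 17.08
position: [0.6048, 0.0558, 0.1464]
eef_rot: [-3.141, -0.001, 1.83]
contact_force: [0.1, 0.2, 0.3]
finger_gap: 0.0871
grasp_force: 0.0
```

```bash
cat >> h.py <<'E'
def handles(n,x0,x1,y0,y1,zlo=.084,zhi=.1):
    im,w=cloud(n); S=w.reshape(-1,3)*1000
    H=S[(S[:,2]>zlo*1000)&(S[:,2]<zhi*1000)&(S[:,0]>x0)&(S[:,0]<x1)&(S[:,1]>y0)&(S[:,1]<y1)]
    if len(H)>20: c,s,a=cv2.minAreaRect(H[:,:2].astype(np.float32)); print(n,np.round(c,1),np.round(s,1),round(a,1),len(H))
    return im
E
python3 -c "
from h import *
go(605.5,56,31,105)
cv2.imwrite('pics/w2.png',handles('wrist',570,640,-20,130)); handles('scene',570,640,-20,130); handles('top',570,640,-20,130)"
```

```text
pos [604.8  55.8 146.4] rpy [-179.9   -0.   104.9] t 17.0833 gap 0.08710845741132787 F [0.07 0.24 0.32]
q [ 0.57  0.46 -0.96  1.63  0.39  1.25 -0.2 ] shift [ -0.    0.7 115.4] turn -0.002
wrist [607.2  61.5] [53.4 99.8] 14.9 1158
scene [606.6  58.5] [ 52.8 107.5] 13.0 176
```

View pics/w2.png

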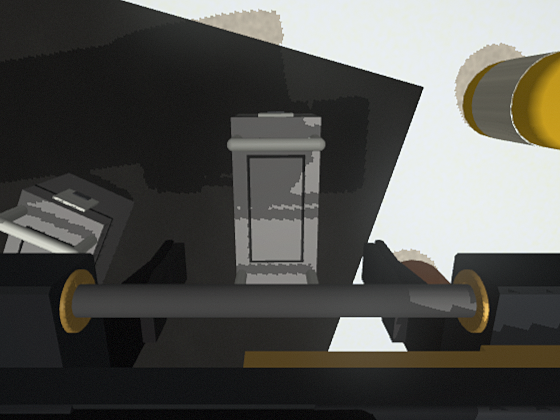

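The case sits square and centred between the open fingers: the case is at column 277 and the finger mid-line is at about 275. I'll descend.

Request:
play_rows:
  plan:
    - [0, 1, 15, 0]
    - [0, 0, 15, 0]
    - [0, 0, 15, 0]
    - [0, 0, 15, 0]
    - [0, 0, 15, 0]
    - [0, 0, 15, 0]
    - [0, 0, 12, 0]
    - [0, 0, 8, 0]
    - [0, 0, 4, 0]
    - [0, 0, 0, 0]
    - [0, 0, 0, 0]

```text
time: 18.15
position: [0.6064, 0.0564, 0.0335]
eef_rot: [3.141, -0.0, 1.833]
contact_force: [0.2, 0.6, -0.1]
finger_gap: 0.087
grasp_force: 0.0
```

Request:
play_rows:
  plan:
    - [0, 0, 0, 0]
    - [0, 0, 0, 0]
    - [0, 0, 0, 0]
    - [0, 0, 0, 0]
    - [0, 0, 0, 0]
    - [0, 0, 0, 0]
    - [0, 0, 0, 0]
  claw: 0
  grip_force: 45

```text
time: 18.73
position: [0.6063, 0.0562, 0.0334]
eef_rot: [3.141, 0.0, 1.833]
contact_force: [-0.5, -0.4, 1.3]
finger_gap: 0.0595
grasp_force: 45.0
```

Request:
play_rows:
  plan:
    - [0, 0, -3, 0]
    - [0, 0, -6, 0]
    - [0, 0, -10, 0]
    - [0, 0, -12, 0]
    - [0, 0, -12, 0]
    - [0, 0, -12, 0]
    - [0, 0, -10, 0]
    - [0, 0, -6, 0]
    - [0, 0, 0, 0]

```text
time: 19.48
position: [0.6071, 0.0564, 0.1061]
eef_rot: [3.139, 0.001, 1.833]
contact_force: [0.0, 0.8, -7.2]
finger_gap: 0.0593
grasp_force: 45.0
```

```bash
python3 -c "
from h import *
go(557,-319.5,100,4.2)"
```

```text
pos [607.1  56.4 106.1] rpy [179.9   0.  105. ] t 19.4833 gap 0.059296352400926636 F [ 0.02  0.76 -7.18]
q [ 0.55  0.5  -0.93  1.67  0.43  1.19 -0.22] shift [-350.1 -145.7    6.1] turn 1.759
```

Request:
play_rows:
  plan:
    - [-8, -3.3, 0, 0]
    - [-15, -6.2, 0, 0]
    - [-23, -9.6, 0, 0]
    - [-23, -9.6, 0, 0]
    - [-23, -9.6, 0, 0]
    - [-23, -9.6, 0, 0]
    - [-23, -9.6, 0, 0]
    - [-23, -9.6, 0, 0]
    - [-23, -9.6, 0, 0]
    - [-23, -9.6, 0, 0]
    - [-23, -9.6, 0, 0]
    - [-23, -9.6, 0, 0]

```text
time: 20.48
position: [0.5684, -0.2174, 0.1032]
eef_rot: [-3.14, -0.001, 1.832]
contact_force: [0.3, -0.7, -7.1]
finger_gap: 0.0598
grasp_force: 45.0
```

Request:
play_rows:
  plan:
    - [-23, -9.6, 0, 0]
    - [-23, -9.6, 0, 0]
    - [-23, -9.6, 0, 0]
    - [-18, -7.4, 0, 0]
    - [-10, -4, 0, 0]
    - [0, 0, 0, 0.05]
    - [0, 0, 0, 0.1]
    - [0, 0, 0, 0.12]
    - [0, 0, 0, 0.12]
    - [0, 0, 0, 0.12]
    - [0, 0, 0, 0.12]
    - [0, 0, 0, 0.12]

```text
time: 21.48
position: [0.5556, -0.3188, 0.1034]
eef_rot: [-3.14, -0.0, 1.078]
contact_force: [-0.1, 0.1, -7.8]
finger_gap: 0.0598
grasp_force: 45.0
```

Request:
play_rows:
  plan:
    - [0, 0, 0, 0.12]
    - [0, 0, 0, 0.12]
    - [0, 0, 0, 0.12]
    - [0, 0, 0, 0.12]
    - [0, 0, 0, 0.12]
    - [0, 0, 0, 0.12]
    - [0, 0, 0, 0.12]
    - [0, 0, 0, 0.1]
    - [0, 0, 0, 0.06]
    - [0, 0, 0, 0]
    - [0, 0, 0, 0]

```text
time: 22.4
position: [0.5558, -0.3189, 0.1036]
eef_rot: [-3.141, 0.001, 0.086]
contact_force: [1.3, -0.0, -6.3]
finger_gap: 0.0595
grasp_force: 45.0
```

```bash
python3 -c "
from h import *
go(557,-319.5,40,4.2)
cv2.imwrite('pics/w3.png',optics.get_image('wrist')[0])
handles('scene',440,680,-420,-220,.14,.2)
im,w=cloud('top');np.save('t3',w);cv2.imwrite('pics/t3.png',np.hstack([cv2.imread('pics/w3.png')[:, :560],im[180:340,370:490].repeat(2,0).repeat(2,1)[:320].tolist() and cv2.resize(im[180:340,370:490],(240,420))]))"
```

```text
pos [ 555.8 -318.9  103.6] rpy [-180.     0.     4.9] t 22.4 gap 0.05951356473432689 F [ 1.26 -0.   -6.29]
q [ 0.85  0.45 -0.51  1.6   0.24  1.15 -1.21] shift [ 1.1  0.7 63.6] turn 0.012
scene [ 568.7 -314.8] [ 85.8 189. ] 10.7 1115
```

View pics/t3.png

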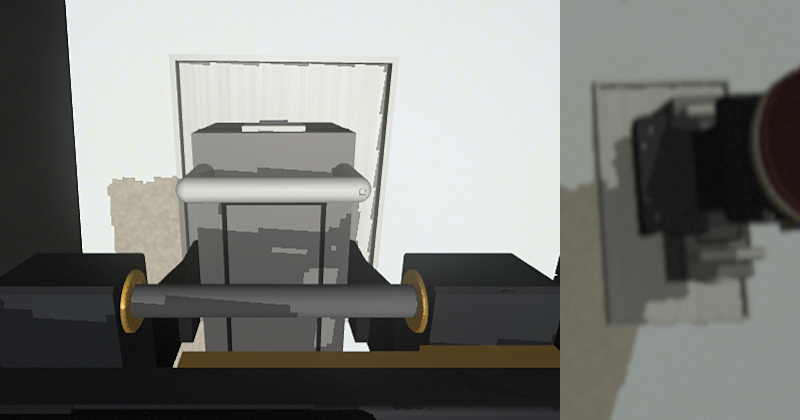

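The wrist view has the case over the tray. The outer far corners of the rim are at about (170,55) and (398,57), and the case's front handle runs from (178,189) to (370,189). I'll cast the corners onto the rim plane and check the case offset.

```bash
python3 -c "
from h import *
c=optics.calibration('wrist');T=c['pose']
for (u,v) in [(170,55),(398,57)]:
    d=T[:3,:3]@[(u-c['cx'])/c['fx'],(v-c['cy'])/c['fy'],1]; print((T[:3,3]+d*(.014-T[2,3])/d[2])[:2]*1000)
im,w=cloud('wrist'); S=w[170:215,170:380].reshape(-1,3)*1000; S=S[S[:,2]>150]; print(cv2.minAreaRect(S[:,:2].astype(np.float32)),np.median(S[:,2]))
go(557,-319.5,40,4.2)
"
```

```text
[ 652.95669205 -242.22113282]
[ 664.37833411 -390.24564154]
((605.191162109375, -313.6347351074219), (8.034418106079102, 59.563865661621094), 4.835999965667725) 161.67206011791873
pos [ 556.  -319.4  103.9] rpy [-180.     0.     4.8] t 22.6 gap 0.059746128416070916 F [ 0.18 -0.67 -6.23]
q [ 0.85  0.45 -0.51  1.6   0.24  1.15 -1.21] shift [ 1.   0.1 63.9] turn 0.011
```

Request:
play_rows:
  plan:
    - [1.2, 2, 6, 0.004]
    - [1.2, 2, 10, 0.004]
    - [0, 0, 12, 0]
    - [0, 0, 12, 0]
    - [0, 0, 10, 0]
    - [0, 0, 8, 0]
    - [0, 0, 5, 0]
    - [0, 0, 3, 0]
    - [0, 0, 1, 0]
    - [0, 0, 0, 0]
    - [0, 0, 0, 0]

```text
time: 23.52
position: [0.5592, -0.3235, 0.0377]
eef_rot: [3.141, -0.001, 0.075]
contact_force: [-0.5, 0.3, -5.9]
finger_gap: 0.0598
grasp_force: 45.0
```

Request:
play_rows:
  plan:
    - [0, 0, 0.7, 0]
    - [0, 0, 0.7, 0]
    - [0, 0, 0, 0]

```text
time: 23.77
position: [0.5588, -0.3234, 0.0359]
eef_rot: [3.141, -0.0, 0.075]
contact_force: [-0.4, -0.3, -7.4]
finger_gap: 0.0597
grasp_force: 45.0
```

Request:
play_rows:
  plan:
    - [0, 0, 0.5, 0]
    - [0, 0, 0.5, 0]
    - [0, 0, 0.5, 0]
    - [0, 0, 0.3, 0]
    - [0, 0, 0, 0]
    - [0, 0, 0, 0]

```text
time: 24.27
position: [0.5588, -0.3234, 0.0344]
eef_rot: [3.141, -0.0, 0.075]
contact_force: [-3.3, 1.4, -0.0]
finger_gap: 0.0597
grasp_force: 45.0
```

Request:
play_rows:
  plan:
    - [0, 0, 0, 0]
    - [0, 0, 0, 0]
    - [0, 0, 0, 0]
    - [0, 0, 0, 0]
    - [0, 0, -6, 0]
    - [0, 0, -16, 0]
    - [0, 0, -22, 0]
    - [0, 0, -22, 0]
    - [0, 0, -22, 0]
    - [0, 0, -22, 0]
    - [0, 0, 0, 0]
  claw: 100

```text
time: 25.18
position: [0.5612, -0.3243, 0.1496]
eef_rot: [3.137, -0.006, 0.075]
contact_force: [0.6, -0.6, 0.3]
finger_gap: 0.0871
grasp_force: 0.0
```

```bash
python3 -c "
from h import *
handles('scene',440,680,-420,-220); handles('top',440,680,-420,-220); handles('wrist',440,680,-420,-220)
tilt((558,-322),4.3)
handles('top',400,500,-140,50); handles('scene',400,500,-140,50)
go(445.8,-44.8,145,79.2)"
```

```text
scene [ 558.  -319.8] [108.   58.6] 3.0 132
top [ 508.2 -326.1] [ 7.8 58.8] 3.6 136
wrist [ 606.8 -318. ] [ 8.2 59.7] 4.5 1318
lid slope deg -0.13 z0 65.5 216
top [446.1 -43.9] [107.8  59.7] 78.9 263
scene [446.9 -42.3] [107.6  59.9] 79.8 174
pos [ 558.2 -323.2  142.9] rpy [-1.799e+02  1.000e-01  4.300e+00] t 25.4833 gap 0.0870446489100482 F [-0.11  0.18 -0.77]
q [ 0.85  0.43 -0.52  1.55  0.22  1.22 -1.2 ] shift [ -91.3 -286.    -2.1] turn -1.308
```

Request:
play_rows:
  plan:
    - [-9.1, -28.7, 0, 0]
    - [-9.1, -28.7, 0, 0]
    - [-9.1, -28.7, 0, 0]
    - [-9.1, -28.7, 0, 0]
    - [-9.1, -28.7, 0, 0]
    - [-9.1, -28.7, 0, 0]
    - [-9.1, -28.7, 0, 0]
    - [-9.1, -28.7, 0, 0]
    - [-9.1, -28.7, 0, 0]
    - [-9.1, -28.7, 0, 0]
    - [0, 0, 0, -0.119]
    - [0, 0, 0, -0.119]

```text
time: 26.48
position: [0.4458, -0.0423, 0.1437]
eef_rot: [3.141, 0.001, 0.321]
contact_force: [0.8, 0.4, 0.5]
finger_gap: 0.0868
grasp_force: 0.0
```

Request:
play_rows:
  plan:
    - [0, 0, 0, -0.119]
    - [0, 0, 0, -0.119]
    - [0, 0, 0, -0.119]
    - [0, 0, 0, -0.119]
    - [0, 0, 0, -0.119]
    - [0, 0, 0, -0.119]
    - [0, 0, 0, -0.119]
    - [0, 0, 0, -0.119]
    - [0, 0, 0, -0.119]
    - [0, 0, 0, 0]
    - [0, 0, 0, 0]

```text
time: 27.4
position: [0.4463, -0.0439, 0.1436]
eef_rot: [-3.141, -0.0, 1.38]
contact_force: [0.9, -0.5, -0.3]
finger_gap: 0.0872
grasp_force: 0.0
```

```bash
python3 -c "
from h import *
handles('wrist',400,500,-140,50)
go(446.1,-44.,33.5,79.2)"
```

```text
wrist [455.7   5.6] [ 8.  59.2] 79.0 1329
pos [446.3 -43.9 143.6] rpy [-180.   -0.   79.] t 27.45 gap 0.08690515743989599 F [ 0.15  0.23 -0.26]
q [ 0.74  0.02 -0.73  2.    0.02  1.12 -0.2 ] shift [-1.000e-01 -2.000e-01  1.101e+02] turn -0.003
```

Request:
play_rows:
  plan:
    - [0, 0, 15, 0]
    - [0, 0, 15, 0]
    - [0, 0, 15, 0]
    - [0, 0, 15, 0]
    - [0, 0, 15, 0]
    - [0, 0, 15, 0]
    - [0, 0, 10, 0]
    - [0, 0, 6, 0]
    - [0, 0, 4, 0]
    - [0, 0, 0, 0]
    - [0, 0, 0, 0]

```text
time: 28.37
position: [0.4469, -0.044, 0.0343]
eef_rot: [3.141, -0.0, 1.383]
contact_force: [0.4, -0.4, 0.7]
finger_gap: 0.0871
grasp_force: 0.0
```

Request:
play_rows:
  plan:
    - [0, 0, 0, 0]
    - [0, 0, 0, 0]
    - [0, 0, 0, 0]
    - [0, 0, 0, 0]
    - [0, 0, 0, 0]
    - [0, 0, 0, 0]
    - [0, 0, 0, 0]
  claw: 0
  grip_force: 35

```text
time: 28.95
position: [0.4467, -0.044, 0.0341]
eef_rot: [3.141, 0.0, 1.384]
contact_force: [-0.6, 0.0, 2.8]
finger_gap: 0.0601
grasp_force: 35.0
```

Request:
play_rows:
  plan:
    - [0, 0, -3, 0]
    - [0, 0, -6, 0]
    - [0, 0, -10, 0]
    - [0, 0, -12, 0]
    - [0, 0, -12, 0]
    - [0, 0, -12, 0]
    - [0, 0, -10, 0]
    - [0, 0, -6, 0]
    - [0, 0, 0, 0]

```text
time: 29.7
position: [0.4474, -0.0441, 0.1065]
eef_rot: [3.139, 0.0, 1.384]
contact_force: [0.1, -0.7, -3.2]
finger_gap: 0.0597
grasp_force: 35.0
```

```bash
python3 -c "
from h import *
go(537.5,321,105,79)"
```

```text
pos [447.4 -44.1 106.5] rpy [179.9   0.   79.3] t 29.7 gap 0.05974117638337363 F [ 0.06 -0.74 -3.21]
q [ 0.73  0.07 -0.74  2.04  0.06  1.04 -0.23] shift [375.5  20.6   1.5] turn 0.005
```

Request:
play_rows:
  plan:
    - [8, 0.4, 0, 0]
    - [15, 0.8, 0, 0]
    - [23, 1.3, 0, 0]
    - [23, 1.3, 0, 0]
    - [23, 1.3, 0, 0]
    - [23, 1.3, 0, 0]
    - [23, 1.3, 0, 0]
    - [23, 1.3, 0, 0]
    - [23, 1.3, 0, 0]
    - [15, 0.8, 0, 0]
    - [8, 0.4, 0, 0]
    - [0, 0, 0, 0]

```text
time: 30.7
position: [0.4958, 0.1596, 0.1044]
eef_rot: [-3.14, -0.001, 1.387]
contact_force: [0.1, -0.0, -2.7]
finger_gap: 0.0596
grasp_force: 35.0
```

```bash
python3 -c "
from h import *
im,w=cloud('wrist'); cv2.imwrite('pics/w4.png',im)
g=cv2.cvtColor(im,cv2.COLOR_BGR2GRAY)
S=w.reshape(-1,3)*1000; H=S[(S[:,2]>152)&(S[:,2]<175)&(S[:,1]<300)&(S[:,1]>150)]; print(cv2.minAreaRect(H[:,:2].astype(np.float32)) if len(H)>20 else len(H))
go(537.5,321,105,79.2)"
```

```text
((521.4193115234375, 178.89593505859375), (64.99038696289062, 118.5606460571289), 83.14163208007812)
pos [495.7 158.  104.3] rpy [-179.9   -0.    79.4] t 30.75 gap 0.05978121265480258 F [-0.65 -0.42 -2.22]
q [ 0.37  0.28 -0.86  1.89  0.24  1.09 -0.77] shift [167.9  11.   -0.7] turn 0.003
```

View pics/w4.png

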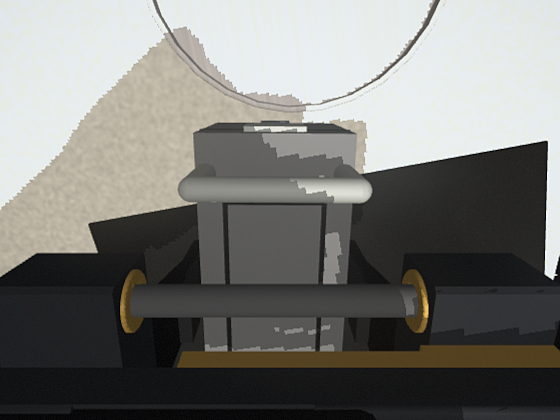

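The near arc of the round tray's rim passes through (160,15), (200,68), (297,106), (400,58) and (435,10). I'll fit a circle to the dark rim pixels.

```bash
python3 -c "
from h import *
from scipy.optimize import least_squares
c=optics.calibration('wrist');T=c['pose']
g=cv2.cvtColor(cv2.imread('pics/w4.png'),cv2.COLOR_BGR2GRAY)
pts=[]
for u in list(range(155,180,3))+list(range(205,235,3))+list(range(320,440,4)):
    col=g[:118,u].astype(int); k=col.argmin()
    if col[k]<col.mean()-25: pts.append((u,k))
pts=np.array(pts,float)
for it in range(3):
    d=T[:3,:3]@np.stack([(pts[:,0]-c['cx'])/c['fx'],(pts[:,1]-c['cy'])/c['fy'],np.ones(len(pts))]); P=((T[:3,3][:,None]+d*(.014-T[2,3])/d[2])[:2]*1000).T
    f=least_squares(lambda q:np.hypot(*(P-q[:2]).T)-q[2],[538,321,98],loss='soft_l1'); e=np.abs(f.fun); print(f.x.round(1),len(pts),e.max().round(1)); 
    pts=pts[e<max(1.5,2*np.median(e))]
for R in(96,98,100): print(R,least_squares(lambda q:np.hypot(*(P-q).T)-R,[538,321]).x.round(1))
_,w=cloud('wrist'); S=w[172:212,180:370].reshape(-1,3)*1000; S=S[S[:,2]>155]; print(cv2.minAreaRect(S[:,:2].astype(np.float32)),np.median(S[:,2]))
"
```

```text
[539.5 319.8  94.1] 49 0.8
[539.5 319.8  94.1] 49 0.8
[539.5 319.8  94.1] 49 0.8
96 [540.  322.2]
98 [540.5 324.7]
100 [541.1 327.2]
((504.8291320800781, 206.51666259765625), (8.327156066894531, 58.05205535888672), 78.9115219116211) 161.36642565853822
```

Request:
play_rows:
  plan:
    - [8, 0.6, 0, 0]
    - [16, 1.2, 0, 0]
    - [23, 1.8, 0, 0]
    - [23, 1.8, 0, 0]
    - [23, 1.8, 0, 0]
    - [23, 1.8, 0, 0]
    - [23, 1.8, 0, 0]
    - [16, 1.2, 0, 0]
    - [10, 0.7, 0, 0]
    - [4, 0.3, 0, 0]
    - [0, 0, 0, 0]
    - [0, 0, 0, 0]

```text
time: 31.8
position: [0.5407, 0.3197, 0.1048]
eef_rot: [-3.142, 0.001, 1.383]
contact_force: [-0.6, -0.4, -2.7]
finger_gap: 0.0599
grasp_force: 35.0
```

```bash
python3 -c "
from h import *
go(539.5,321,38,79.2)"
```

```text
pos [540.7 319.7 104.8] rpy [-1.80e+02  1.00e-01  7.92e+01] t 31.8 gap 0.05987206508256694 F [-0.56 -0.44 -2.67]
q [ 0.02  0.51 -0.83  1.62  0.4   1.19 -1.08] shift [ 1.1 -1.4 66.8] turn 0.0
```

Request:
play_rows:
  plan:
    - [1, -1, 6, 0]
    - [0, 0, 10, 0]
    - [0, 0, 12, 0]
    - [0, 0, 12, 0]
    - [0, 0, 10, 0]
    - [0, 0, 8, 0]
    - [0, 0, 5, 0]
    - [0, 0, 3, 0]
    - [0, 0, 1, 0]
    - [0, 0, 0, 0]
    - [0, 0, 0, 0]

```text
time: 32.72
position: [0.54, 0.3223, 0.0385]
eef_rot: [3.141, -0.001, 1.384]
contact_force: [0.2, 0.3, -2.7]
finger_gap: 0.0597
grasp_force: 35.0
```

Request:
play_rows:
  plan:
    - [0, 0, 0.5, 0]
    - [0, 0, 0.5, 0]
    - [0, 0, 0.5, 0]
    - [0, 0, 0.5, 0]
    - [0, 0, 0, 0]
    - [0, 0, 0, 0]

```text
time: 33.22
position: [0.5398, 0.3221, 0.036]
eef_rot: [3.142, -0.0, 1.384]
contact_force: [-0.5, 0.5, -3.0]
finger_gap: 0.0598
grasp_force: 35.0
```

Request:
play_rows:
  plan:
    - [0, 0, 0.5, 0]
    - [0, 0, 0.5, 0]
    - [0, 0, 0.4, 0]
    - [0, 0, 0, 0]
    - [0, 0, 0, 0]

```text
time: 33.63
position: [0.5398, 0.3221, 0.0352]
eef_rot: [3.141, 0.0, 1.384]
contact_force: [-3.2, -1.8, 5.2]
finger_gap: 0.0597
grasp_force: 35.0
```

Contact made; I release and rise.

Request:
play_rows:
  plan:
    - [0, 0, 0, 0]
    - [0, 0, 0, 0]
    - [0, 0, 0, 0]
    - [0, 0, 0, 0]
    - [0, 0, -6, 0]
    - [0, 0, -16, 0]
    - [0, 0, -22, 0]
    - [0, 0, -22, 0]
    - [0, 0, -22, 0]
    - [0, 0, -22, 0]
    - [0, 0, -10, 0]
    - [0, 0, 0, 0]
  claw: 100

```text
time: 34.63
position: [0.5408, 0.3231, 0.1574]
eef_rot: [3.138, -0.003, 1.384]
contact_force: [0.7, 0.2, 0.1]
finger_gap: 0.0875
grasp_force: 0.0
```

Request:
play_rows:
  plan:
    - [-20, 0, -10, 0]
    - [-25, 0, -5, 0]
    - [-25, 0, 0, 0]
    - [-25, 0, 0, 0]
    - [-25, 0, 0, 0]
    - [-25, 0, 0, 0]
    - [-25, 0, 0, 0]
    - [-25, 0, 0, 0]
    - [-25, 0, 0, 0]
    - [-15, 0, 0, 0]
    - [0, 0, 0, 0]
    - [0, 0, 0, 0]

```text
time: 35.63
position: [0.4956, 0.0901, 0.1686]
eef_rot: [-3.141, 0.001, 1.382]
contact_force: [0.1, 0.4, 0.9]
finger_gap: 0.0874
grasp_force: 0.0
```

```bash
python3 -c "
from h import *
cv2.imwrite('pics/end.png',handles('top',440,640,220,420)); handles('top',440,680,-420,-220)
handles('scene',440,640,220,420); tilt((539.5,321),79.2); tilt((558,-322),4.3)
go(0,0,0,0)"
```

```text
top [ 557.4 -322.1] [106.8  59.3] 4.1 255
scene [539.4 322.5] [107.5  61.3] 79.0 332
lid slope deg 0.19 z0 65.7 904
lid slope deg -0.02 z0 65.5 223
pos [496.   92.4 169.3] rpy [-180.    -0.    79.4] t 35.8833 gap 0.08702928345173186 F [-0.66  0.22  0.96]
q [ 0.52  0.15 -0.85  1.85  0.12  1.19 -0.55] shift [-182.1 -470.5  169.3] turn 1.386
```

View pics/end.png

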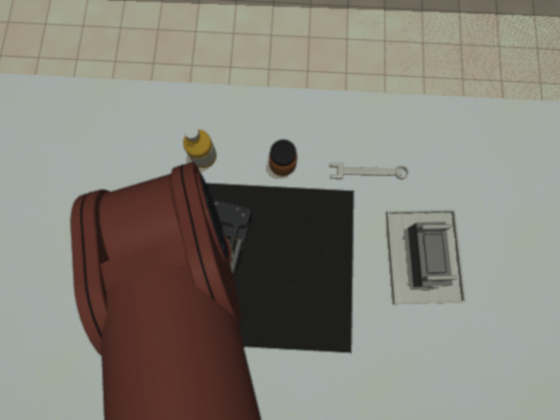

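The top view shows the heavier case centred in the rectangular tray at about (433,255), with the bottle, jar and wrench unmoved. The scene depth puts the lighter case flat and centred in the round tray at (539,322) mm.

```bash
python3 -c "
from plant import job
print(job.job_done())"
```

```text
the job is handed in; nothing more can be done
None
```

The job is handed in: both cases were felt, near one first; the far case proved heavier (about 7 N carried against 3 N) and lies centred lengthwise in the rectangular tray, the near one flat in the middle of the round tray, and the bottle, jar and wrench were left where they were.

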